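# Square an instrument module into the bench fence

### The arm

A 6-joint arm with a two-finger parallel gripper is mounted at the origin on the work surface. World frame = base frame: x ahead of the robot, y to its left, z up, the work surface at z = 0. Lengths are in m, angles in rad, forces in N, time in s.
With the tool pointing down it reaches from about 0.325 to 0.9 m from the base axis. Payload 6.1 kg.
Tool frame: the origin (TCP) lies at the very end of the fingers, on their centre line; the grasp point (between the pads) lies 19 mm behind it; z points along the fingers, y is the line along which they close (so a half turn about z gives the same grasp; the last joint's range is limited). The gripper opens to 85 mm and grips with 20 to 120 N. Pads are 22 mm wide; open, the fingers measure 114 mm over their backs; the gripper's body (76 mm by 85 mm) begins 54 mm behind the grasp point. The pads swing forward as they close: fully open they stand 13 mm farther back than shut.
Start: joints at [1.113, 0.22, 1.526, -0, 1.395, -0.126], TCP at [0.204, 0.591, 0.231] pointing down, gripper open.
Joint ranges: [-2.98, 2.98], [-0.91, 2.08], [0.09, 2.57], [-1.24, 4.39], [0.2, 2.65], [-2.68, 2.68]. Speed limits (rad/s): [2.57, 2.57, 3.01, 3.14, 3.14, 3.14].

### API

Orientations are given as a unit quaternion [x, y, z, w].
In Python, from workcell import status, imaging, order, models gives the robot as it stands. The module is installed in compiled form; this text tells all that it offers.
- The arm moves only by the shell command python3 -m creep 'ROWS' [FORCE]. ROWS is JSON, a list of rows, each a list of 7 numbers: the gripper command: -1 is shut, 1 is fully open, values between are in proportion, then the shift along the tool's x, y, z in cm, then the turn, a rotation vector about the tool's x, y, z in rad. A call has 1 to 8 rows; each row is the pose to reach, as a shift and turn from the pose commanded when the call began, along the tool's axes at that moment; what a row does not reach only later rows make up. A row lasts 1/12 s, in which the tool goes at most 41.7 mm and 7.16 degrees, less where a joint would pass 70% of its speed; a pose out of reach is approached as far as the arm can. A call with a gripper value outside its range is refused whole. The fingers move at their own pace and stop on an object; FORCE is the grip in N (left out, the last holds). Time passes only in rows, so rows that repeat a pose let the fingers close. It gives the time, the measured TCP pose, the force, the opening and the grip force at its end, in the units of the state.
- status.read_state(): the state, without advancing time (a new reading comes with each control period).
- imaging.snapshot(name): name is "scene" or "top" or "wrist"; returns (picture, depth): 420x560x3 uint8, blue, green, red; 420x560 float32, m along the optical axis (not along the pixel's ray), 0 where there is no reading.
- imaging.get_calibration(name): a dict with "intrinsics" (3x3 intrinsics, pixels), "R" (3x3) and "t" (3): a world point X has camera coordinates R X + t; the wrist camera has in their place "hand_eye" (4x4, takes a point from camera to tool coordinates, whose origin is the TCP and whose axes are the flange's). Camera axes: x right, y down, z forward; pixel columns grow to the right and rows downward; lengths in m; the calibration is good to about 2 mm. The wrist camera is an equidistant fisheye: a pixel r from the principal point sees the ray r / f radians off the axis. A picture is of the moment at which its call begins: read the wrist's pose just before it. get_calibration takes no time and is no camera call.
- order.sign_off(): hands the job in; it is judged then, once.
Trained networks look in the newest picture that a camera, given by its name, has taken for a name from the list of things; names that differ only in an ending like _2 or _b are one class to them, and where a whole thing is asked for, a point or a joint stands for the part that bears it (a point fixed in the world has none). Each returns a list of dicts, best first, with "score" (0 to 1); they miss things now and then, are a little off and sometimes report something else, mostly with a low value. They report only what shows in the picture. A call takes as long as a camera call. They do not tell look-alikes from the thing itself.
- models.outline_of(thing, camera): "region" (420x560 bool, what is visible of it) and "rect" ([centre column, centre row, width, height] in pixels, round what is visible of it).
The state is a dict: "time": time; "joint_positions": joint angles; "joint_velocities": joint speeds; "joint_torque": joint torques, N m; "position": TCP position; "tool_rot": TCP orientation; "wrist_force": force on the tool from outside, world axes, zero at the start; "ft_torque": the same for the moment, N m; "grip_width": finger opening in m; "grip_force": force on a finger pad.
Only numpy, scipy, OpenCV 4.12 (cv2) and the standard library are available. Lean on these libraries where they do the work, as an engineer would, in place of code of your own. Each camera call takes 0.05 s, during which the arm holds its last target. There are 200 camera calls.

### The job

Push the large flat aluminium module (the bigger of the two plain metal boxes) along the bench into the corner of the L-shaped fence, so that one long side sits flush against the long rail and one end sits flush against the short stop. Only slide it with the fingers: do not lift or tip it. Leave everything else on the bench where it is and finish with the hand clear of everything.

Things in the scene. Friction and masses are not known exactly. Their poses are not given: they have to be found in the camera images.
- module: the module: flat closed bare-aluminium enclosure, 95 mm along its x, 130 mm along its y (long side), 40 mm high, 0.4 to 0.85 kg, loose on the bench, vent slots and four corner screws on top; slides under some 2 to 10 N. Origin: centre of its underside, z up. Starts on the robot's side of the fence, its long side within 25 degrees of parallel to the long rail. Home: centre at x -47.5, y -65 mm in the fence's frame.
- fence: the fence: L of two bare-aluminium bars 20 mm thick, 25 mm high, fixed to the bench. Origin: inner corner of the L at bench height. Long rail: inner face is the plane x = 0, from y = +20 to -260 mm, metal on the +x side. Short stop: inner face is the plane y = 0, from x = 0 to -80 mm, metal on the +y side. Its x points away from the robot, turned up to 15 degrees either way.
- small_box: bystander: smaller closed aluminium box, 55 x 75 x 30 mm high, outside the L beyond the short stop; origin under its centre
- heatsink: bystander: dark finned heat sink, 40 x 40 x 28 mm high, on the robot's side of the short stop; origin under its centre
- spool: bystander: grey plastic spool standing on end, 60 mm across, 50 mm high, past the far (-y) end of the long rail; origin under its centre
- multimeter: bystander: orange hand multimeter lying flat, 190 x 90 x 50 mm high, towards the robot's right; origin under its centre
- board: bystander: green circuit board on brass feet, 90 x 70 x 21 mm high, towards the robot's left; origin under its centre
- adapter: bystander: blue plastic box, 80 x 45 x 20 mm high, far to the left; origin under its centre
- screwdriver: bystander: screwdriver lying flat, 170 mm long, towards the robot's right; origin under its middle
Mind the look-alikes: they are no part of the job. What is shaped like the module but blue or yellow is not meant.

How it is judged:
By the outcome, as a careful person would: the job done as asked, in the order asked, and still so for the second after the job is handed in, with the robot touching nothing.
It also fails if it takes over 45 s, if anything falls off the work surface, if the arm or the gripper's body presses on something with over 40 N, if the wrist force passes 120 N, or if a joint passes its speed limit or range.

## Working session

There is one attempt and no reset: what is moved stays moved. The work goes in short steps, Python scripts to look and compute and a shell command to move; the robot and the scene stay as the last step left them, time stands still between calls to the robot, and variables do not carry over. Pictures are saved under pics/ and viewed, at most 10 in all, crops included, and the job is handed in when it is done.

```bash
mkdir -p pics; cat > h.py <<'E'
import numpy as np, cv2
from workcell import status, imaging, models
from scipy.spatial.transform import Rotation as Ro
def cloud(d,c):
    K=np.array(c["intrinsics"]);R=np.array(c["R"]);t=np.array(c["t"])
    v,u=np.mgrid[:d.shape[0],:d.shape[1]]
    P=np.stack([(u-K[0,2])*d/K[0,0],(v-K[1,2])*d/K[1,1],d],-1)
    W=(P-t)@R   # R^T (P-t)
    W[d<=0]=np.nan
    return W
E
python3 - <<'E'
from h import *
s=status.read_state();print(s["position"],s["tool_rot"],s["time"])
for n in ["top","scene"]:
    im,d=imaging.snapshot(n);cv2.imwrite(f"pics/{n}0.png",im)
    W=cloud(d,imaging.get_calibration(n));np.save(n+"W.npy",W)
    for th in ["module","fence","small_box","heatsink","multimeter","board","spool","screwdriver","adapter"]:
        for r in models.outline_of(th,n)[:3]:
            m=r["region"]; p=W[m]; p=p[~np.isnan(p[:,0])]
            z=np.percentile(p[:,2],80); q=p[abs(p[:,2]-z)<.006]
            rc=cv2.minAreaRect((q[:,:2]*1000).astype(np.float32))
            print(n,th,round(r["score"],2),np.round(r["rect"]),"z",z.round(3),np.round(rc[0]),np.round(rc[1]),round(rc[2],1))
E
```

```text
[0.2033122  0.59036344 0.23019606] [ 1.65132441e-01  9.86270918e-01 -9.34135638e-04 -2.84279959e-04] 0.0
top module 0.88 [290. 200.  54.  50.] z 0.044 [555. -28.] [ 95. 130.] 24.9
top module 0.72 [332. 272.  43.  48.] z 0.044 [ 353. -148.] [ 94. 129.] 78.9
top module 0.71 [232. 271.  34.  44.] z 0.043 [342. 139.] [130.  95.] 10.8
top fence 0.93 [278. 165.  96.  42.] z 0.028 [669.  13.] [100. 277.] 6.2
top heatsink 0.57 [214. 218.  17.  10.] z 0.027 [502. 197.] [37. 36.] 68.6
top multimeter 0.81 [454. 265.  45.  66.] z 0.046 [ 387. -507.] [186.  87.] 8.2
top board 0.68 [173. 260.  31.  34.] z 0.017 [380. 318.] [70. 90.] 86.9
top spool 0.65 [380. 180.  21.  24.] z 0.054 [ 637. -289.] [57. 55.] 88.8
top screwdriver 0.63 [382. 285.  18.  58.] z 0.027 [ 305. -297.] [ 24. 137.] 73.8
top adapter 0.9 [134. 214.  24.  28.] z 0.023 [507. 443.] [78. 46.] 31.3
top adapter 0.48 [174. 260.  27.  36.] z 0.017 [380. 318.] [70. 89.] 87.8
scene module 0.92 [271. 218.  59.  47.] z 0.041 [555. -25.] [ 96. 130.] 24.3
scene module 0.77 [296. 163.  52.  40.] z 0.041 [ 351. -146.] [101. 131.] 79.1
scene module 0.64 [375. 214.  54.  52.] z 0.041 [340. 143.] [136.  95.] 11.0
scene fence 0.6 [248. 264. 113.  75.] z 0.026 [668.  17.] [102. 280.] 6.1
scene small_box 0.74 [330. 287.  40.  42.] z 0.031 [592. 220.] [75. 56.] 81.2
scene heatsink 0.73 [348. 262.  17.  20.] z 0.027 [501. 202.] [40. 39.] 68.9
scene multimeter 0.93 [215. 120.  55.  40.] z 0.043 [ 386. -502.] [189.  89.] 9.0
scene board 0.73 [423. 266.  49.  36.] z 0.016 [378. 321.] [70. 92.] 87.0
scene spool 0.7 [213. 117.  59.  42.] z 0.043 [ 388. -504.] [186.  91.] 8.3
scene spool 0.58 [189. 180.  29.  24.] z 0.05 [ 635. -286.] [61. 56.] 57.0
scene screwdriver 0.64 [282. 133.  22.  13.] z 0.024 [ 279. -285.] [26. 81.] 73.7
scene adapter 0.97 [437. 334.  26.  38.] z 0.021 [507. 447.] [79. 46.] 30.8
```

```bash
python3 - <<'E'
from h import *
im=cv2.imread("pics/top0.png");cv2.imwrite("pics/c1.png",cv2.resize(im[140:310,150:410],None,fx=3,fy=3,interpolation=cv2.INTER_CUBIC))
from scipy.optimize import minimize
for n in ["top","scene"]:
    W=np.load(n+"W.npy").reshape(-1,3);W=W[~np.isnan(W[:,0])]
    zf=.028 if n=="top" else .026
    p=W[(abs(W[:,2]-zf)<.005)&(W[:,0]>.55)&(W[:,0]<.78)&(W[:,1]>-.16)&(W[:,1]<.2)]
    # drop small-box/module sides by fence-rect proximity
    def loc(th,x,y,p):
        c,s=np.cos(th),np.sin(th);d=p[:,:2]-[x,y];return d@np.array([[c,-s],[s,c]])
    def dist(q):
        bx=lambda cx,cy,hx,hy:np.hypot(np.maximum(abs(q[:,0]-cx)-hx,0),np.maximum(abs(q[:,1]-cy)-hy,0))
        return np.minimum(bx(.01,-.12,.01,.14),bx(-.03,.01,.05,.01))
    best=min((minimize(lambda a:np.minimum(dist(loc(a[0],a[1],a[2],p)),.008).sum(),[t,x,y],method="Nelder-Mead",options=dict(xatol=1e-5,fatol=1e-6,maxiter=2000)) for t in np.radians([-7,7]) for x in (.64,.66,.68,.7) for y in (.12,.14,.16)),key=lambda r:r.fun)
    # center of slack: inner edge positions by percentiles
    q=loc(*best.x,p);print(n,np.degrees(best.x[0]),best.x[1:],best.fun,len(p))
    l=q[(q[:,1]<-.02)&(q[:,1]>-.25)&(abs(q[:,0]-.01)<.02)];print("rail x",np.percentile(l[:,0],[1,99]))
    l=q[(q[:,0]<-.01)&(q[:,0]>-.07)&(abs(q[:,1]-.01)<.02)];print("stop y",np.percentile(l[:,1],[2,98]))
    a=loc(best.x[0],best.x[1],best.x[2],np.array([[.555,-.0265],[.4,-.2]]));print(a[0])
E
```

```text
top 6.083873487221965 [0.68562192 0.13398695] 0.92918718268265 763
rail x [-0.00022043  0.02016611]
stop y [6.90649192e-05 1.88458466e-02]
[-0.14689531 -0.1457392 ]
scene 5.992458303596166 [0.68512304 0.13797692] 2.1022405873695407 1376
rail x [-0.00025728  0.02035796]
stop y [0.00021595 0.01968174]
[-0.14658299 -0.14999364]
```

View pics/c1.png

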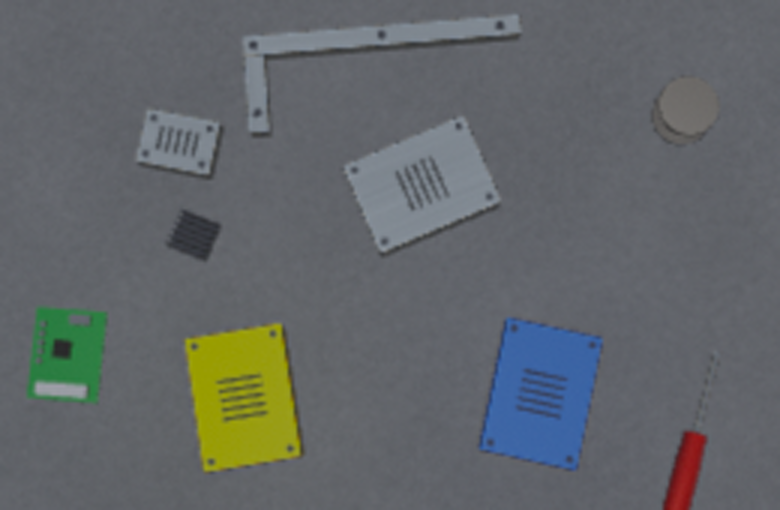

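Candidates of the module's shape are the bare metal one at top-picture (290,200), yellow at (232,271) and blue at (332,272). Only (290,200), crop (422,185), is plain aluminium. It measures 95x130 and is larger than the small box at crop (178,143), so it is the module. The fence corner is at about (0.685, 0.136), turned +6°. The module's yaw is about +24.6°.

I'll push with the open two-finger face.

```bash
cat >> h.py <<'E'
def to(x,y,z,yawy):
    "shift cm & turn from current to world xyz with tool y at yawy deg, tool down"
    s=status.read_state();R=Ro.from_quat(s["tool_rot"]);p=np.array(s["position"])
    a=np.radians(yawy);yv=np.array([np.cos(a),np.sin(a),0]);zv=np.array([0,0,-1.]);T=Ro.from_matrix(np.stack([np.cross(yv,zv),yv,zv],1))
    print("t",round(s["time"],2),"pos",p.round(4),"F",np.round(s["wrist_force"],1),"J6",round(s["joint_positions"][5],2),"w",round(s["grip_width"],3),"-> shift cm",(R.inv().apply(np.array([x,y,z])-p)*100).round(2),"turn",(R.inv()*T).as_rotvec().round(3))
C=np.array([.6854,.136]);TH=6.05
def fto(fx,fy,z,rel):
    "target in fence frame (m); rel: tool-y angle rel. fence x"
    a=np.radians(TH);w=C+np.array([[np.cos(a),-np.sin(a)],[np.sin(a),np.cos(a)]])@[fx,fy]
    to(w[0],w[1],z,rel+TH)
E
R='[1,-47.9,-52,8,0,0,-0.761]'
python3 -m creep '[[1,-47.9,-52,8,0,0,-0.76],[1,-47.9,-52,8,0,0,-0.76],[1,-47.9,-52,8,0,0,-0.76],[1,-47.9,-52,8,0,0,-0.76],[1,-47.9,-52,8,0,0,-0.76],[1,-47.9,-52,8,0,0,-0.76],[1,-47.9,-52,8,0,0,-0.76],[1,-47.9,-52,8,0,0,-0.76]]'
python3 -c "
from h import *
to(.487,-.0577,.15,114.6)"
```

```text
time: 1.67
position: [0.3324, 0.2969, 0.1954]
tool_rot: [-0.214, 0.977, 0.0, 0.0]
wrist_force: [0.9, 0.3, -0.0]
grip_width: 0.0856
grip_force: 0.0
t 1.67 pos [0.3324 0.2969 0.1954] F [ 0.9  0.3 -0. ] J6 -1.45 w 0.086 -> shift cm [  0.8  -38.67   4.53] turn [0.    0.001 0.002]
```

```bash

python3 -m creep '[[1,0.8,-38.7,4.5,0,0,0],[1,0.8,-38.7,4.5,0,0,0],[1,0.8,-38.7,4.5,0,0,0],[1,0.8,-38.7,4.5,0,0,0],[1,0.8,-38.7,4.5,0,0,0],[1,0.8,-38.7,4.5,0,0,0],[1,0.8,-38.7,4.5,0,0,0],[1,0.8,-38.7,4.5,0,0,0]]' >/dev/null
python3 -c "
from h import *
to(.487,-.0577,.01,114.6)"
```

```text
t 2.33 pos [ 0.4639 -0.0078  0.157 ] F [1.  0.7 1.4] J6 -2.19 w 0.086 -> shift cm [-0.02 -5.49 14.71] turn [-0.001  0.001 -0.002]
```

```bash

python3 -m creep '[[1,0,-5.5,0,0,0,0],[1,0,-5.5,0,0,0,0],[1,0,-5.5,3,0,0,0],[1,0,-5.5,7,0,0,0],[1,0,-5.5,10,0,0,0],[1,0,-5.5,10,0,0,0]]' >/dev/null
python3 - <<'E'
from h import *
im,d=imaging.snapshot("wrist");cv2.imwrite("pics/w1.png",im)
to(.487,-.0577,.008,114.6)
E
```

```text
t 2.88 pos [ 0.4828 -0.0545  0.0538] F [ 1.1 -0.4  0.2] J6 -2.27 w 0.085 -> shift cm [-0.28 -0.48  4.58] turn [ 0.005 -0.006 -0.001]
```

View pics/w1.png

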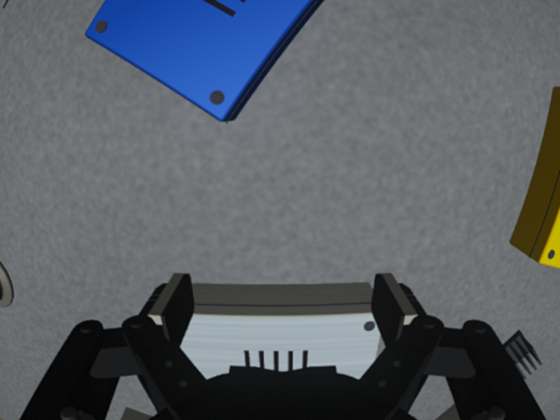

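```bash
cat >> h.py <<'E'
def wcloud():
    s=status.read_state();im,d=imaging.snapshot("wrist");c=imaging.get_calibration("wrist")
    K=np.array(c["intrinsics"]);H=np.array(c["hand_eye"])
    v,u=np.mgrid[:420,:560];a=(u-K[0,2])/K[0,0];b=(v-K[1,2])/K[1,1];r=np.hypot(a,b)+1e-9
    k=np.tan(np.minimum(r,1.5))/r;P=np.stack([a*k*d,b*k*d,d],-1)
    T=P@H[:3,:3].T+H[:3,3];W=Ro.from_quat(s["tool_rot"]).apply(T.reshape(-1,3)).reshape(T.shape)+s["position"]
    W[d<=0]=np.nan
    return im,W,T
def fl(w):
    a=np.radians(TH);return (w[...,:2]-C)@np.array([[np.cos(a),-np.sin(a)],[np.sin(a),np.cos(a)]])
E
python3 - <<'E'
from h import *
im,W,T=wcloud()
for u in (215,250,280,320,360): print(u,[(v,T[v,u].round(3).tolist(),W[v,u,2].round(3)) for v in (270,300,325,345)])
E
```

```text
215 [(270, [-0.024, -0.047, 0.053], np.float64(0.001)), (300, [-0.029, -0.041, 0.023], np.float64(0.031)), (325, [-0.041, -0.041, 0.013], np.float64(0.04)), (345, [-0.057, -0.042, 0.013], np.float64(0.041))]
250 [(270, [-0.024, -0.022, 0.053], np.float64(0.001)), (300, [-0.03, -0.02, 0.024], np.float64(0.029)), (325, [-0.04, -0.019, 0.013], np.float64(0.041)), (345, [-0.056, -0.02, 0.013], np.float64(0.041))]
280 [(270, [-0.023, -0.002, 0.053], np.float64(0.001)), (300, [-0.03, -0.002, 0.025], np.float64(0.029)), (325, [-0.04, -0.002, 0.013], np.float64(0.04)), (345, [-0.056, -0.002, 0.013], np.float64(0.04))]
320 [(270, [-0.024, 0.025, 0.054], np.float64(0.0)), (300, [-0.029, 0.023, 0.023], np.float64(0.03)), (325, [-0.041, 0.022, 0.014], np.float64(0.04)), (345, [-0.056, 0.023, 0.013], np.float64(0.04))]
360 [(270, [-0.024, 0.053, 0.053], np.float64(0.001)), (300, [-0.029, 0.047, 0.022], np.float64(0.031)), (325, [-0.042, 0.047, 0.014], np.float64(0.04)), (345, [-0.058, 0.049, 0.013], np.float64(0.04))]
```

```bash

python3 -m creep '[[1,0,0,2.5,0,0,0],[1,0,0,4.5,0,0,0],[1,0,0,4.5,0,0,0],[1,0,0,4.5,0,0,0]]' 
python3 - <<'E'
from h import *
fto(-.112,-.150,.008,90)
E
```

```text
time: 3.27
position: [0.4871, -0.0556, 0.0135]
tool_rot: [-0.213, 0.977, -0.0, 0.001]
wrist_force: [0.4, -0.4, 0.7]
grip_width: 0.0855
grip_force: 0.0
t 3.27 pos [ 0.4871 -0.0556  0.0135] F [ 0.4 -0.4  0.7] J6 -2.27 w 0.086 -> shift cm [-10.62  -1.49   0.56] turn [-0.001  0.001  0.323]
```

```bash

python3 -m creep '[[1,-0.8,0,0.3,0,0,0],[1,-1.6,0,0.5,0,0,0],[1,-2.3,-0.1,0.5,0,0,0.02],[1,-3,-0.2,0.5,0,0,0.05],[1,-3.7,-0.3,0.5,0,0,0.08],[1,-4.4,-0.4,0.5,0,0,0.12],[1,-5.1,-0.5,0.5,0,0,0.16],[1,-5.8,-0.7,0.5,0,0,0.2]]' 
python3 - <<'E'
from h import *
fto(-.112,-.150,.008,90)
im,W,T=wcloud()
cv2.imwrite("pics/w2.png",im)
E
```

```text
time: 3.93
position: [0.5412, -0.037, 0.0077]
tool_rot: [-0.113, 0.994, 0.001, -0.002]
wrist_force: [-9.1, 1.0, 6.6]
grip_width: 0.0855
grip_force: 4.3
t 3.93 pos [ 0.5412 -0.037   0.0077] F [-9.1  1.   6.6] J6 -2.01 w 0.085 -> shift cm [-5.01  0.07 -0.05] turn [ 0.001 -0.003  0.122]
```

View pics/w2.png

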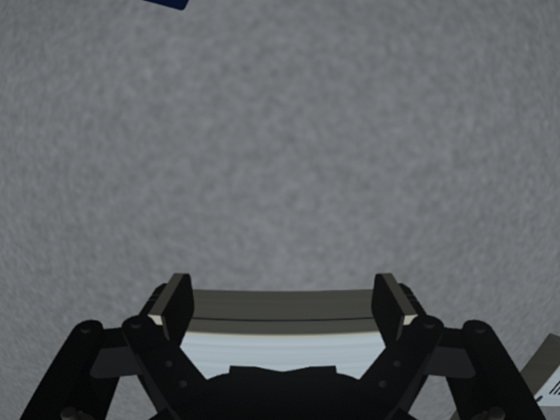

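The module's face sits level between both fingers (rows 290–330). Continuing the push.

```bash

python3 -m creep '[[1,-0.7,0,0,0,0,0.03],[1,-1.4,0,0,0,0,0.06],[1,-2.1,0,0,0,0,0.09],[1,-2.8,0,0,0,0,0.12],[1,-3.4,0,0,0,0,0.12],[1,-4,0,0,0,0,0.12],[1,-4.4,0,0,0,0,0.12],[1,-4.4,0,0,0,0,0.12]]' 
python3 - <<'E'
from h import *
fto(-.106,-.150,.008,90)
im,W,T=wcloud()
for u in (215,280,340): print([(T[v,u].round(3).tolist(),W[v,u,2].round(3)) for v in (310,340,360)])
im,d=imaging.snapshot("scene");cv2.imwrite("pics/s2.png",cv2.resize(im[180:320,180:400],None,fx=3.5,fy=3.5,interpolation=cv2.INTER_CUBIC))
E
```

```text
time: 4.65
position: [0.5857, -0.0276, 0.0075]
tool_rot: [-0.055, 0.999, -0.0, 0.0]
wrist_force: [-2.1, 0.2, 0.9]
grip_width: 0.0852
grip_force: 0.9
t 4.65 pos [ 0.5857 -0.0276  0.0075] F [-2.1  0.2  0.9] J6 -1.86 w 0.085 -> shift cm [-1.04  0.22 -0.05] turn [-0.     0.001  0.004]
[([-0.01, -0.033, -0.015], np.float64(0.023)), ([-0.014, -0.03, -0.033], np.float64(0.041)), ([-0.027, -0.031, -0.033], np.float64(0.041))]
[([-0.011, -0.001, -0.013], np.float64(0.02)), ([-0.013, -0.001, -0.033], np.float64(0.041)), ([-0.025, -0.001, -0.033], np.float64(0.041))]
[([-0.011, 0.027, -0.014], np.float64(0.022)), ([-0.014, 0.025, -0.034], np.float64(0.041)), ([-0.026, 0.026, -0.033], np.float64(0.041))]
```

View pics/s2.png

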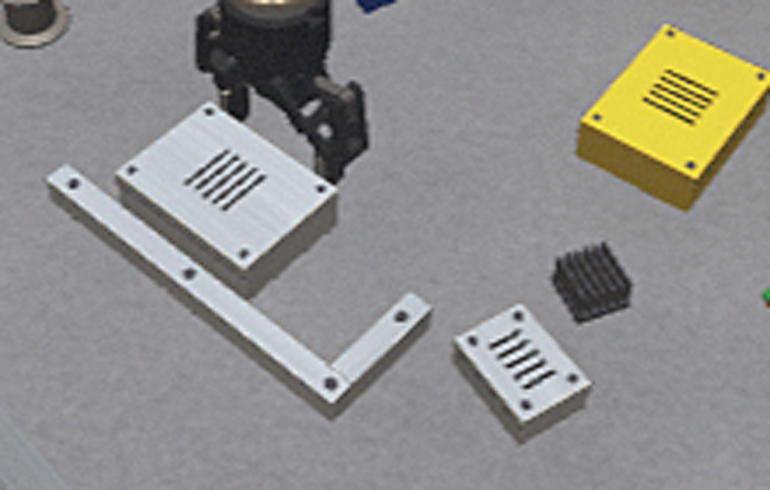

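The picture shows the module parallel to the rail, with a gap of about 10 mm (module at crop (225,185), corner at (335,385)). Closing the gap.

```bash

python3 -m creep '[[1,-0.3,0,0,0,0,0],[1,-0.6,0,0,0,0,0],[1,-0.8,0,0,0,0,0],[1,-0.9,0,0,0,0,0],[1,-1.0,0,0,0,0,0],[1,-1.1,0,0,0,0,0],[1,-1.2,0,0,0,0,0],[1,-1.2,0,0,0,0,0]]' 
python3 - <<'E'
from h import *
fto(-.106,-.150,.008,90)
E
```

```text
time: 5.42
position: [0.5954, -0.0268, 0.0072]
tool_rot: [-0.054, 0.999, 0.0, -0.001]
wrist_force: [-9.0, 0.2, 5.9]
grip_width: 0.0857
grip_force: 4.2
t 5.42 pos [ 0.5954 -0.0268  0.0072] F [-9.   0.2  5.9] J6 -1.86 w 0.086 -> shift cm [-0.07  0.24 -0.08] turn [ 0.    -0.003  0.003]
```

```bash

python3 -m creep '[[1,-0.1,0,0,0,0,0],[1,-0.2,0,0,0,0,0],[1,-0.3,0,0,0,0,0],[1,-0.4,0,0,0,0,0],[1,-0.4,0,0,0,0,0]]' 
python3 - <<'E'
from h import *
fto(-.106,-.150,.008,90)
E
```

```text
time: 5.83
position: [0.5956, -0.0267, 0.0071]
tool_rot: [-0.054, 0.999, 0.0, -0.006]
wrist_force: [-23.7, -2.4, 19.3]
grip_width: 0.0856
grip_force: 12.3
t 5.83 pos [ 0.5956 -0.0267  0.0071] F [-23.7  -2.4  19.3] J6 -1.85 w 0.086 -> shift cm [-0.05  0.24 -0.09] turn [ 0.001 -0.011  0.003]
```

Flush on the rail: 24 N with no further motion. Backing off, lifting, and going round to the end of the module.

```bash

python3 -m creep '[[1,2,0,0,0,0,0],[1,3,0,-2,0,0,0],[1,3,0,-6,0,0,0],[0,3,0,-10,0,0,0],[0,3,0,-12,0,0,0],[0,3,0,-12,0,0,0]]' 
python3 - <<'E'
from h import *
im,d=imaging.snapshot("top");W=cloud(d,imaging.get_calibration("top"))
fto(-.05,-.26,.12,0)
E
```

```text
time: 6.33
position: [0.5758, -0.0303, 0.1345]
tool_rot: [-0.054, 0.999, -0.002, 0.007]
wrist_force: [0.7, -0.1, 0.3]
grip_width: 0.0516
grip_force: 0.0
t 6.38 pos [ 0.5741 -0.0301  0.1314] F [-0.3 -0.2 -0.5] J6 -1.87 w 0.044 -> shift cm [ -7.77 -10.68   1.24] turn [0.005 0.009 1.573]
```

```bash

python3 -m creep '[[0,-7.8,-10.7,0,0,0,1.57],[0,-7.8,-10.7,0,0,0,1.57],[0,-7.8,-10.7,0,0,0,1.57],[0,-7.8,-10.7,0,0,0,1.57],[0,-7.8,-10.7,0,0,0,1.57],[0,-7.8,-10.7,0,0,0,1.57],[0,-7.8,-10.7,0,0,0,1.57],[0,-7.8,-10.7,0,0,0,1.57]]' >/dev/null
python3 - <<'E'
from h import *
fto(-.05,-.26,.12,0)
E
```

```text
t 7.05 pos [ 0.6593 -0.1274  0.1248] F [ 0.3 -0.3 -0.9] J6 -0.98 w 0.043 -> shift cm [-0.27  0.27  0.48] turn [-0.001 -0.001  0.567]
```

```bash

python3 -m creep '[[0,0,0,0,0,0,0.57],[0,0,0,0,0,0,0.57],[0,0,0,0,0,0,0.57],[0,0,0,0,0,0,0.57],[0,0,0,0,0,0,0.57],[0,0,0,0,0,0,0.57],[0,0,0,0,0,0,0.57]]' >/dev/null
python3 - <<'E'
from h import *
fto(-.05,-.26,.01,0)
im,d=imaging.snapshot("top");W=cloud(d,imaging.get_calibration("top"));F=fl(W)
m=(abs(W[...,2]-.044)<.005)&(F[...,0]>-.12)&(F[...,0]<.01)&(F[...,1]>-.29)&(F[...,1]<-.02)
q=F[m]*1000;print(cv2.minAreaRect(q.astype(np.float32)),len(q))
r=models.outline_of("module","top")[0];print(r["rect"])
im,W,T=wcloud();cv2.imwrite("pics/w3.png",im)
F=fl(W);m=(abs(W[...,2]-.041)<.004)&(F[...,0]>-.09)&(F[...,0]<-.01)&(abs(T[...,0])>.02);print((np.percentile(F[m][:,1],[0,1,5,50,100])*1000).round(),m.sum())
E
```

```text
t 7.63 pos [ 0.6594 -0.1272  0.1255] F [ 0.2 -0.3  0.4] J6 -0.42 w 0.043 -> shift cm [-0.11  0.38 11.55] turn [-0.001 -0.001  0.006]
((-46.76191329956055, -154.19589233398438), (95.17955017089844, 130.1685333251953), 1.816420555114746) 510
[288.5, 168.2, 44.6, 42.3]
[-216. -215. -210. -157.  -95.] 18748
```

View pics/w3.png

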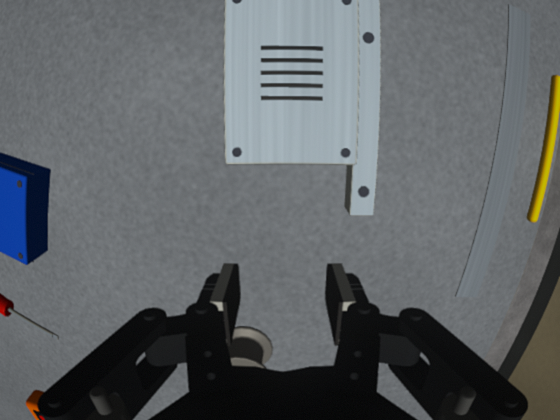

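The wrist view shows the module flush to the rail (seam at column 357, end edge at row 163). The hand is behind the module's end and the fingers clear the rail. Descending and pushing towards the stop.

```bash

python3 -m creep '[[0,0,0,4,0,0,0],[0,0,0,8,0,0,0],[0,0,0,11,0,0,0],[0,0,0,11.8,0,0,0],[0,0,0,11.8,0,0,0],[0,1,0,11.8,0,0,0],[0,2,0,11.8,0,0,0],[0,2.8,0,11.8,0,0,0]]'
python3 - <<'E'
from h import *
fto(-.05,-.141,.008,0)
E
```

```text
time: 8.45
position: [0.6589, -0.0988, 0.0119]
tool_rot: [0.667, 0.745, 0.001, 0.002]
wrist_force: [-0.3, 0.5, 0.6]
grip_width: 0.0428
grip_force: 0.0
t 8.45 pos [ 0.6589 -0.0988  0.0119] F [-0.3  0.5  0.6] J6 -0.38 w 0.043 -> shift cm [8.97 0.14 0.38] turn [0.005 0.001 0.004]
```

```bash

python3 -m creep '[[0,0.7,0,0,0,0,0],[0,1.3,0,0,0,0,0],[0,2,0,0,0,0,0],[0,2.7,0,0,0,0,0],[0,3.4,0,0,0,0,0],[0,4.1,0,0,0,0,0],[0,4.8,0,0,0,0,0],[0,5.5,0,0,0,0,0]]'
python3 - <<'E'
from h import *
fto(-.05,-.141,.008,0)
im,W,T=wcloud();F=fl(W)
m=(abs(W[...,2]-.041)<.004)&(T[...,0]>.005);q=F[m]*1000
print(cv2.minAreaRect(q.astype(np.float32)),np.percentile(q,[.5,99.5],axis=0))
cv2.imwrite("pics/w4.png",im)
E
```

```text
time: 9.12
position: [0.653, -0.046, 0.0117]
tool_rot: [0.667, 0.745, 0.0, 0.003]
wrist_force: [1.7, -7.3, 2.4]
grip_width: 0.0426
grip_force: 3.4
t 9.12 pos [ 0.653  -0.046   0.0117] F [ 1.7 -7.3  2.4] J6 -0.3 w 0.043 -> shift cm [3.66 0.16 0.35] turn [0.005 0.004 0.004]
((-47.9079475402832, -112.34200286865234), (95.20145416259766, 119.82279968261719), 0.224073588848114) [[ -94.16594969 -167.18139421]
 [  -1.55051889  -55.80670503]]
```

View pics/w4.png

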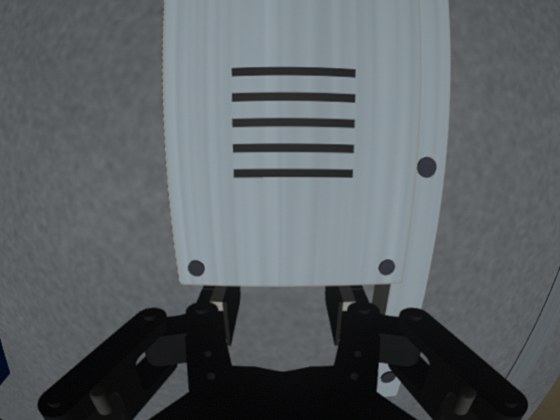

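The module is sliding along the rail, still flush (seam at column 415). Finishing this push gently.

```bash

python3 -m creep '[[0,0.6,0,0,0,0,0],[0,1.2,0,0,0,0,0],[0,1.8,0,0,0,0,0],[0,2.3,0,0,0,0,0],[0,2.6,0,0,0,0,0],[0,2.8,0,0,0,0,0],[0,3,0,0,0,0,0],[0,3.1,0,0,0,0,0]]'
python3 -m creep '[[0,0.1,0,0,0,0,0],[0,0.2,0,0,0,0,0],[0,0.3,0,0,0,0,0],[0,0.4,0,0,0,0,0],[0,0.5,0,0,0,0,0],[0,0.5,0,0,0,0,0]]'
python3 - <<'E'
from h import *
fto(-.05,-.141,.008,0)
E
```

```text
time: 9.83
position: [0.6497, -0.0155, 0.0116]
tool_rot: [0.667, 0.745, 0.001, 0.003]
wrist_force: [0.3, -7.4, 4.4]
grip_width: 0.0428
grip_force: 3.9
time: 10.33
position: [0.6491, -0.0106, 0.0115]
tool_rot: [0.667, 0.745, 0.001, 0.003]
wrist_force: [0.7, -7.6, 4.5]
grip_width: 0.0427
grip_force: 3.6
t 10.33 pos [ 0.6491 -0.0106  0.0115] F [ 0.7 -7.6  4.5] J6 -0.24 w 0.043 -> shift cm [0.1  0.15 0.35] turn [0.005 0.003 0.004]
```

```bash

python3 -m creep '[[0,0.1,0,0,0,0,0],[0,0.2,0,0,0,0,0],[0,0.3,0,0,0,0,0],[0,0.4,0,0,0,0,0],[0,0.5,0,0,0,0,0],[0,0.5,0,0,0,0,0]]'
python3 - <<'E'
from h import *
fto(-.05,-.141,.008,0)
E
```

```text
time: 10.83
position: [0.6488, -0.0081, 0.0116]
tool_rot: [0.668, 0.745, -0.001, 0.004]
wrist_force: [0.2, -15.5, 4.1]
grip_width: 0.0426
grip_force: 7.8
t 10.83 pos [ 0.6488 -0.0081  0.0116] F [  0.2 -15.5   4.1] J6 -0.24 w 0.043 -> shift cm [-0.15  0.16  0.36] turn [0.005 0.007 0.003]
```

```bash

python3 -m creep '[[0,0.1,0,0,0,0,0],[0,0.2,0,0,0,0,0],[0,0.2,0,0,0,0,0]]'
python3 -m creep '[[0,-1,0,0,0,0,0],[0,-3,0,0,0,0,0],[0,-4,0,-3,0,0,0],[0,-4,0,-7,0,0,0],[0,-4,0,-11,0,0,0],[0,-6,0,-14,0,0,0],[0,-8,0,-14,0,0,0],[0,-8,0,-14,0,0,0]]'
python3 - <<'E'
from h import *
im,W,T=wcloud();F=fl(W);cv2.imwrite("pics/w5.png",im)
m=(abs(W[...,2]-.041)<.004)&(T[...,0]>.005);q=F[m]*1000
print(cv2.minAreaRect(q.astype(np.float32)),np.percentile(q,[.5,99.5],axis=0))
im,d=imaging.snapshot("scene");cv2.imwrite("pics/s5.png",cv2.resize(im[180:320,180:400],None,fx=3.5,fy=3.5,interpolation=cv2.INTER_CUBIC))
F=fl(cloud(d,imaging.get_calibration("scene")));
fto(-.135,-.065,.12,90)
E
```

```text
time: 11.08
position: [0.6485, -0.008, 0.0116]
tool_rot: [0.668, 0.744, -0.001, 0.005]
wrist_force: [0.2, -22.1, 3.7]
grip_width: 0.0427
grip_force: 11.0
time: 11.75
position: [0.6574, -0.0846, 0.1537]
tool_rot: [0.668, 0.744, 0.002, 0.004]
wrist_force: [-0.2, -0.3, -0.0]
grip_width: 0.0431
grip_force: 0.0
((-177.8589324951172, -107.83905792236328), (229.9311981201172, 355.5137023925781), 86.6515121459961) [[-351.84347298 -210.62157013]
 [  -1.22596261    7.8992459 ]]
t 11.85 pos [ 0.6548 -0.0816  0.1494] F [-0.   0.1 -0.6] J6 -0.35 w 0.043 -> shift cm [14.83 -8.12  2.94] turn [ 1.000e-03  0.000e+00 -1.568e+00]
```

View pics/w5.png

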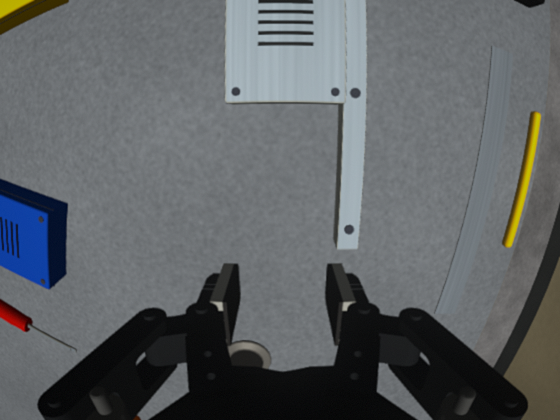

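View pics/s5.png

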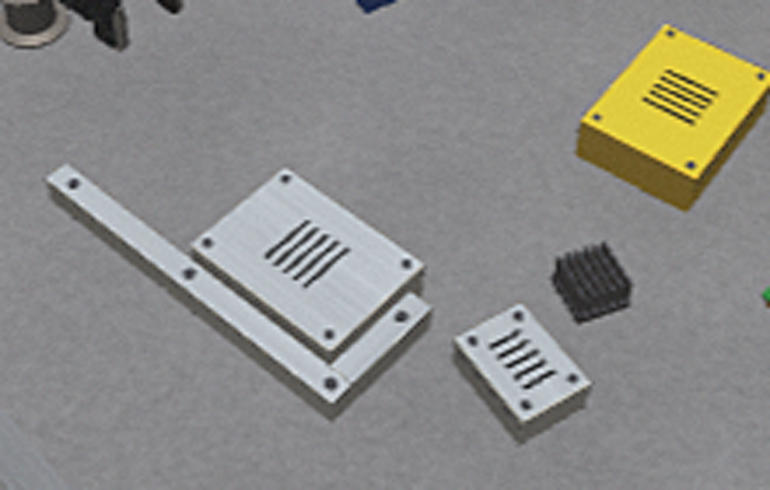

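Both sides look flush: the module's corner meets the L at crop (330,355). With time to spare, I'll give a gentle final squeeze towards the rail, because the end push could have opened a small gap.

```bash

python3 -m creep '[[1,14.5,-8.3,0,0,0,-1.57],[1,14.5,-8.3,0,0,0,-1.57],[1,14.5,-8.3,0,0,0,-1.57],[1,14.5,-8.3,0,0,0,-1.57],[1,14.5,-8.3,0,0,0,-1.57],[1,14.5,-8.3,0,0,0,-1.57],[1,14.5,-8.3,0,0,0,-1.57],[1,14.5,-8.3,0,0,0,-1.57]]' >/dev/null
python3 -c "
from h import *
fto(-.135,-.068,.008,90)"
```

```text
t 12.52 pos [0.555  0.0553 0.1476] F [-0.9 -0.3 -0.5] J6 -1.16 w 0.085 -> shift cm [-0.39  0.05 13.96] turn [ 0.    -0.003 -0.559]
```

```bash

python3 -m creep '[[1,0,0,0,0,0,-0.56],[1,0,0,0,0,0,-0.56],[1,0,0,0,0,0,-0.56],[1,0,0,0,0,0,-0.56],[1,0,0,0,0,0,-0.56],[1,0,0,4,0,0,-0.56],[1,0,0,8,0,0,-0.56],[1,0,0,8,0,0,-0.56]]' >/dev/null
python3 - <<'E'
from h import *
fto(-.106,-.068,.008,90)
im,W,T=wcloud()
for u in (215,280,340): print([(T[v,u].round(3).tolist(),W[v,u,2].round(3)) for v in (280,300,320,340)])
E
```

```text
t 13.18 pos [0.5488 0.0549 0.0598] F [-3.3  0.2 -1.2] J6 -1.71 w 0.085 -> shift cm [-3.92 -0.16  5.11] turn [ 0.003 -0.016 -0.006]
[([-0.035, -0.048, 0.059], np.float64(0.001)), ([-0.051, -0.05, 0.057], np.float64(0.002)), ([-0.049, -0.044, 0.029], np.float64(0.03)), ([-0.057, -0.043, 0.018], np.float64(0.041))]
[([-0.035, -0.002, 0.059], np.float64(0.0)), ([-0.05, -0.002, 0.056], np.float64(0.003)), ([-0.049, -0.002, 0.031], np.float64(0.028)), ([-0.056, -0.002, 0.018], np.float64(0.041))]
[([-0.035, 0.041, 0.059], np.float64(0.0)), ([-0.05, 0.041, 0.054], np.float64(0.005)), ([-0.049, 0.037, 0.029], np.float64(0.03)), ([-0.057, 0.037, 0.019], np.float64(0.04))]
```

```bash

python3 -m creep '[[1,0,0,3,0,0,0],[1,-0.5,0,4.7,0,0,0],[1,-1.5,0,4.7,0,0,0],[1,-2.4,0,4.7,0,0,0],[1,-3,0,4.7,0,0,0],[1,-3.2,0,4.7,0,0,0],[1,-3.4,0,4.7,0,0,0],[1,-3.4,0,4.7,0,0,0]]'
python3 -m creep '[[1,-0.1,0,0,0,0,0],[1,-0.2,0,0,0,0,0],[1,-0.3,0,0,0,0,0],[1,-0.4,0,0,0,0,0],[1,-0.4,0,0,0,0,0]]'
python3 - <<'E'
from h import *
fto(-.106,-.068,.008,90)
E
```

```text
time: 13.9
position: [0.5871, 0.0571, 0.0221]
tool_rot: [-0.05, 0.999, 0.0, -0.004]
wrist_force: [-12.7, -1.6, 4.8]
grip_width: 0.0855
grip_force: 6.6
time: 14.32
position: [0.5873, 0.0572, 0.0219]
tool_rot: [-0.05, 0.999, -0.0, -0.008]
wrist_force: [-27.3, -3.2, 17.1]
grip_width: 0.0854
grip_force: 13.9
t 14.32 pos [0.5873 0.0572 0.0219] F [-27.3  -3.2  17.1] J6 -1.71 w 0.085 -> shift cm [-0.01  0.01  1.39] turn [ 0.001 -0.017 -0.005]
```

```bash

python3 -m creep '[[1,1,0,0,0,0,0],[1,3,0,0,0,0,0],[1,4,0,-3,0,0,0],[1,5,0,-7,0,0,0],[1,7,0,-11,0,0,0],[1,10,0,-14,0,0,0],[1,12,0,-14,0,0,0],[1,12,0,-14,0,0,0]]'
python3 - <<'E'
from h import *
for n in ("scene","top"):
    im,d=imaging.snapshot(n);W=cloud(d,imaging.get_calibration(n))
    for th in ("module","small_box","heatsink"):
        for r in models.outline_of(th,n)[:1]:
            p=W[r["region"]];p=p[~np.isnan(p[:,0])];z=np.percentile(p[:,2],80);q=p[abs(p[:,2]-z)<.006]
            rc=cv2.minAreaRect((q[:,:2]*1000).astype(np.float32));print(n,th,z.round(3),np.round(rc[0]),np.round(rc[1]),round(rc[2],1),"fence",fl(np.array(rc[0])/1000).round(4))
    if n=="scene": cv2.imwrite("pics/s6.png",cv2.resize(im[180:320,180:400],None,fx=3.5,fy=3.5,interpolation=cv2.INTER_CUBIC))
E
```

```text
time: 14.98
position: [0.4746, 0.0455, 0.1663]
tool_rot: [-0.049, 0.999, -0.0, 0.003]
wrist_force: [0.4, -0.7, -0.4]
grip_width: 0.0855
grip_force: 0.0
scene module 0.04 [ 353. -145.] [ 99. 130.] 79.2 fence [-0.3605 -0.2446]
scene small_box 0.031 [593. 219.] [76. 56.] 80.0 fence [-0.0836  0.0923]
scene heatsink 0.027 [501. 202.] [41. 39.] 72.0 fence [-0.1767  0.0849]
top module 0.044 [ 353. -148.] [ 94. 130.] 79.0 fence [-0.3608 -0.2478]
top small_box 0.034 [593. 216.] [73. 55.] 79.7 fence [-0.0834  0.0897]
```

View pics/s6.png

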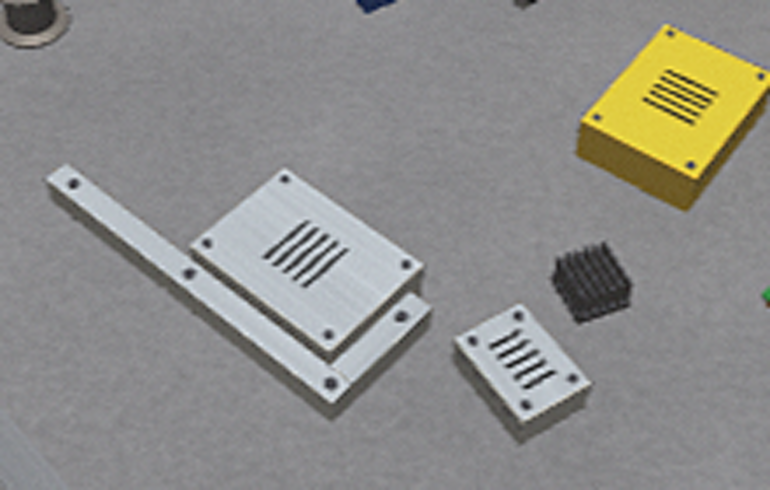

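```bash
python3 - <<'E'
from h import *
a,b=[cv2.cvtColor(cv2.imread(f"pics/{n}.png"),cv2.COLOR_BGR2GRAY).astype(np.float32) for n in("s5","s6")]
for nm,(x0,x1,y0,y1) in dict(module=(190,420,165,330),vents=(250,360,210,295),fence=(40,190,160,290),small=(445,600,295,450)).items():
    A,B=a[y0:y1,x0:x1],b[y0:y1,x0:x1];print(nm,cv2.phaseCorrelate(A,B,cv2.createHanningWindow(A.shape[::-1],cv2.CV_32F)))
im,d=imaging.snapshot("scene");W=cloud(d,imaging.get_calibration("scene"));F=fl(W)
m=(abs(W[...,2]-.041)<.005)&(F[...,0]>-.13)&(F[...,0]<.03)&(F[...,1]>-.16)&(F[...,1]<.03)
print(cv2.minAreaRect((F[m]*1000).astype(np.float32)))
# scene-fitted corner for the same camera: (0.68512,0.13798), 5.99 deg
a=np.radians(5.99);G=(W[m][:,:2]-[.68512,.13798])@np.array([[np.cos(a),-np.sin(a)],[np.sin(a),np.cos(a)]])*1000
print(cv2.minAreaRect(G.astype(np.float32)))
E
```

```text
module ((-0.019882211069784717, 0.028456462164740515), 0.6094948019804778)
vents ((0.06852052751703042, 0.09161988754154748), 0.5529860560099283)
fence ((-0.004301715328196565, 0.5323208310343546), 0.8088706725320698)
small ((-0.030479537024348247, -0.05309390442647555), 0.988287810087204)
((-48.00638198852539, -63.306365966796875), (97.05130004882812, 131.63107299804688), 0.42990922927856445)
((-47.86820602416992, -65.35499572753906), (97.05130004882812, 131.6310577392578), 0.48990923166275024)
```

```bash
python3 -c "
from workcell import order
print(order.sign_off())"
```

```text
the job is handed in; nothing more can be done
None
```

The aluminium module is in the corner of the fence, flush against the long rail and the short stop to within what the camera can measure (centre at x -47.9, y -65.4 mm, home -47.5, -65). The hand is clear, and the job was handed in at about 15 s of robot time.

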